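# Lay the medal face up under the microscope and light it from one side

### The arm

A 6-joint arm with a two-finger parallel gripper is mounted at the origin on the work surface. World frame = base frame: x ahead of the robot, y to its left, z up, the work surface at z = 0. Lengths are in m, angles in degrees, forces in N, time in s.
With the tool pointing down it reaches from about 0.325 to 0.9 m from the base axis. Payload 3.5 kg.
Tool frame: the origin (TCP) lies on the centre line of the jaws, within the pads' length; the fingertips stand 22 mm ahead of it and the grasp point (between the pads) lies 3 mm ahead of it; z points along the fingers, y is the direction in which the jaws open and shut (so a half turn about z gives the same grasp; the last joint's range is limited). The gripper opens to 85 mm and grips with 20 to 120 N. Pads are 22 mm wide; open, the fingers measure 114 mm over their backs; the gripper's body (76 mm by 85 mm) begins 54 mm behind the grasp point. The pads swing forward as they close: fully open they stand 13 mm farther back than shut.
Start: joints at [70.279, 15.837, -1.513, 72.651, 0, 84.076], TCP at [0.149, 0.607, 0.253] pointing down, gripper open.
Joint ranges: [-178.77, 178.77], [-48.84, 107.48], [-61.69, 71.31], [-111.58, 123.2], [-90, 87.43], [-180, 180]. Speed limits (degrees/s): [147.25, 147.25, 180, 180, 180, 180].

### API

Orientations are given as [roll, pitch, yaw] about the fixed x, y, z axes, in that order (R = Rz(yaw) Ry(pitch) Rx(roll)).
In Python, from station import ctrl gives the robot as it stands. The module is installed in compiled form; this text tells all that it offers.
- The arm moves only by the shell command python3 -m inch 'ROWS' [OPENING] [FORCE]. ROWS is JSON, a list of rows, each a list of 6 numbers: the shift along the tool's x, y, z in cm, then the turn, a rotation vector about the tool's x, y, z in degrees. In form: [[dx, dy, dz, ax, ay, az], ...]. A call has 1 to 10 rows; each row is the pose to reach, as a shift and turn from the pose commanded when the call began, along the tool's axes at that moment; what a row does not reach only later rows make up. A row lasts 1/10 s, in which the tool goes at most 50 mm and 8.59 degrees, less where a joint would pass 70% of its speed; a pose out of reach is approached as far as the arm can. A call with a gripper value outside its range is refused whole. OPENING is the opening, from 0 (shut) to 1 (fully open), set as the call begins (- or left out, the last holds). The fingers move at their own pace and stop on an object; FORCE is the grip in N (left out, the last holds). Time passes only in rows, so rows that repeat a pose let the fingers close. It gives the time, the measured TCP pose, the force and the opening at its end, in the units of the state.
- ctrl.get_state(): the state, without advancing time (a new reading comes with each control period).
- ctrl.grab_frame(name): name is "side" or "top" or "wrist"; returns the picture (480x640x3 uint8, red, green, blue); there is no depth.
- ctrl.camera_model(name): a dict with "fx", "fy", "cx", "cy" (pixels), "extrinsics" (4x4, takes a point from world to camera coordinates). Camera axes: x right, y up, looking along -z (the intrinsics and any distortion apply to the point x, -y, -z); pixel columns grow to the right and rows downward; lengths in m; the calibration is good to about 2 mm. A picture is of the moment at which its call begins: read the wrist's pose just before it. camera_model takes no time and is no camera call; for the wrist camera it gives the pose at the moment of the call.
- ctrl.close_job(): hands the job in, once; it reports no verdict.
Trained networks look in the newest picture that a camera, given by its name, has taken for a name from the list of things; names that differ only in an ending like _2 or _b are one class to them, and where a whole thing is asked for, a point or a joint stands for the part that bears it (a point fixed in the world has none). Each returns a list of dicts, best first, with "score" (0 to 1); they miss things now and then, are a little off and sometimes report something else, mostly with a low value. They report only what shows in the picture. A call takes as long as a camera call. They do not tell look-alikes from the thing itself.
- ctrl.boxes_of(thing, camera): "extent" ([left, top, width, height] in pixels, round what is visible of it).
The state is a dict: "t": time; "q": joint angles; "joint_vel": joint speeds; "tau": joint torques, N m; "eef_pos": TCP position; "tcp_rot": TCP orientation; "contact_force": force on the tool from outside, world axes, zero at the start; "torque": the same for the moment, N m; "finger_gap": opening from 0.0 (shut) to 1.0 (fully open).
Only numpy, scipy, OpenCV 4.12 (cv2) and the standard library are available. Lean on these libraries where they do the work, as an engineer would, in place of code of your own. Each camera call takes 0.05 s, during which the arm holds its last target.

### The job

The medal was left standing on its rim on the microscope's stage after its edge was examined. Take the wooden stick out of the tool block and, touching the medal with nothing but the stick, tip it over with a light push so that it lies flat under the lens with its relief face up; then use the stick to switch on the second rocker from the left (as seen from the robot) on the ring-light controller, that one only, and stand the stick back in its hole. Do not bump the microscope, and leave the other things on the bench where they are.

Things in the scene. Friction and masses are not known exactly. Their poses are not given: they have to be found in the camera images.
- medal_center (a point): Centre of the brass medal, a disc 50 mm across and 6 mm thick, at the start upright on its rim on the stage. x is the disc's axis, pointing out of the relief face (raised rim, rosette); at the start it is level and points roughly towards the robot, so a push on the relief face tips the medal away from the robot onto its plain back.
- stage (a point): Centre of the round white stage plate (95 mm across, flush with the microscope's base), on the lens axis, 25 mm above the bench; z up, -x is the side towards the robot. The underside of the ring light (86 mm across) is 105 mm above this point.
- stick_grip (a point): Middle of the square handle of the wooden stick: handle 12 x 12 mm, 80 mm long, its sides along this point's x and y; z along the stick towards the handle's end. At the start the stick stands upright in the tool block, this point 130 mm above the bench.
- hole (a point): Centre of the mouth of the stick's hole in the dark wooden tool block, 58 mm above the bench; z up. Hole 16 mm square, sides along x and y, 43 mm deep, small chamfer. Block 75 mm (x) by 100 mm (y), the hole 12 mm off its centre towards -x. Short steel punches, tops up to 94 mm above the bench, stand in a row 36 mm from the hole towards +x.
- rocker2_far (a point): Middle of the face of the far (+x) half of the second rocker from the left: the half that stands proud when off. Pressing it down about 3 mm, to its stop, with some 4 N turns the rocker on; it stays where it is left. Rocker faces are 21 mm long (x) and 14.5 mm wide (y); the other rockers lie at 24 mm pitch along y.
- rocker1 (a joint): leftmost rocker: 0 off, 0.40 on (rad)
- rocker2 (a joint): second rocker from the left, the one to switch on: 0 off, 0.40 on (rad)
- rocker3 (a joint): third rocker from the left: 0 off, 0.40 on (rad)
- rocker4 (a joint): rightmost rocker: 0 off, 0.40 on (rad)
- medal: The medal (about 95 g); origin at the rim point that is lowest at the start, 25 mm from its centre, axes as medal_center. It balances on its 6 mm wide rim: less than 1 N near the top tips it. It stands on the robot's side of the lens axis.
- stick: The stick, 155 mm long, 25 g; origin at the flat tip of its round shaft (9.6 mm across), 115 mm below the middle of the handle; z towards the handle.
- scope: The microscope, fixed; origin on the bench on the lens axis, axes as stage. Base slab x -100 to 100, y -100 to 160 mm, 25 high. Head above the ring light: 100 mm wide, top 310 mm above the bench; eyepieces slant up from it to y -115, 375 high; focus block and pole at y 85 to 155. Below the head the -x side is open: the stick has to come in tilted from there.
- controller: The ring-light controller, fixed: grey box 95 mm (x) by 130 mm (y), 34 mm high at the -x edge, 63 mm at the back, its panel sloping up away from the robot by 0.30 rad. Origin under its centre, z up. Four black rockers in a row along y; the left one is at +y.
- pliers: pliers lying on the bench, a bystander
- loupe: eye loupe on the bench, a bystander
- file_flat: file lying beyond the controller, a bystander
- hammer_small: small hammer lying beyond the microscope, a bystander
- offcut: brass offcut 70 x 45 x 4 mm on the bench, a bystander
- tweezers: tweezers lying on the microscope's base, to the right of the stage plate, a bystander
- oil_bottle: small amber bottle, 75 mm high, beyond the controller, a bystander
Not all that is in view belongs to the job. Leave any green or red look-alike of the controller alone.

How it is judged (in metres and radians):
On the way, in this order (a step that is already met when the one before it is completed fails the run):
1. the medal lies flat and still on the stage, relief face up (angle between medal_center's own x axis and vertical below 0.12 rad and horizontal distance between medal_center and stage below 0.04 m and linear speed of medal below 0.02 m/s), for 0.2 s.
2. the second rocker is on (value of joint rocker2 above 0.3 rad), for 0.1 s.
At the end, for the whole second after the job is handed in: Medal flat on the stage (within 7 degrees), relief up, centre within 40 mm of the plate's centre; second rocker from the left fully on (above 0.3 rad), the other three off; stick released and standing in its hole, tip within 20 mm of the floor of the hole; all at rest (all of step 1 and height (world z) of each of medal_center, stick below 0.035 m and value of joint rocker2 above 0.3 rad and value of joint each of rocker1, rocker3, rocker4 below 0.1 rad and angle between stick_grip's own z axis and vertical below 0.3 rad and horizontal distance between stick and hole below 0.012 m and linear speed of stick below 0.02 m/s); the robot touches nothing.
It fails at once if the gripper or arm touches the medal, or the stick pushes it harder than 8 N (contact force between any of the fingers, the arm and medal above 0.3 N or contact force between stick and medal above 8 N).
It fails at once if the gripper or arm works the controller (only the stick may) (contact force between any of the fingers, the arm and controller above 1 N).
It fails at once if another rocker is switched on (value of joint any of rocker1, rocker3, rocker4 above 0.25 rad).
It fails at once if the microscope is bumped with more than 12 N (contact force between any of the fingers, the arm, stick and scope above 12 N).
It fails at once if a bystander is moved by more than 30 mm (distance of any of pliers, loupe, file_flat, hammer_small, offcut, tweezers, oil_bottle from where it was at the start of the episode above 0.03 m).
It also fails if it takes over 54 s, if anything falls off the work surface, if the arm or the gripper's body presses on something with over 40 N, if the wrist force passes 120 N, or if a joint passes its speed limit or range.

## Working session

There is one attempt and no reset: what is moved stays moved. The work goes in short steps, Python scripts to look and compute and a shell command to move; the robot and the scene stay as the last step left them, time stands still between calls to the robot, and variables do not carry over. Pictures are saved under pics/ and viewed, and the job is handed in when it is done.

```bash
mkdir -p pics; ls
cat > h.py <<'E'
from station import ctrl
import numpy as np, cv2
def save(n,fn):
    im=ctrl.grab_frame(n); cv2.imwrite('pics/'+fn,im[:,:,::-1]); return im
E
python3 - <<'E'
from h import *
np.set_printoptions(precision=4,suppress=True)
for n in ['side','top','wrist']:
    save(n,n+'0.png')
    m=ctrl.camera_model(n); print(n,{k:(np.array(v) if k=='extrinsics' else v) for k,v in m.items()})
s=ctrl.get_state(); print(s)
E
```

```text
pics
side {'fx': 434.8745241923106, 'fy': 434.8745241923106, 'cx': 317.3128034592843, 'cy': 244.10795303552558, 'extrinsics': array([[ 0.781 , -0.6244,  0.0128, -0.4116],
       [ 0.4318,  0.5547,  0.7113, -0.2499],
       [-0.4512, -0.55  ,  0.7028, -0.8255],
       [ 0.    ,  0.    ,  0.    ,  1.    ]])}
top {'fx': 454.42884453005655, 'fy': 454.42884453005655, 'cx': 319.81358788364605, 'cy': 246.51629166082003, 'extrinsics': array([[-0.0272, -0.9991,  0.0334, -0.0909],
       [ 0.9958, -0.0241,  0.0884, -0.4733],
       [-0.0875,  0.0357,  0.9955, -0.9726],
       [ 0.    ,  0.    ,  0.    ,  1.    ]])}
wrist {'fx': 409.8545268968855, 'fy': 409.8545268968855, 'cx': 313.43607097810536, 'cy': 244.17760147295837, 'extrinsics': array([[ 0.2387,  0.9711, -0.0015, -0.6242],
       [-0.9189,  0.2253, -0.3238,  0.0432],
       [-0.3141,  0.0787,  0.9461, -0.3812],
       [ 0.    ,  0.    ,  0.    ,  1.    ]])}
{'t': 0.15, 'q': array([70.2795, 15.8709, -1.5804, 72.6533,  0.0011, 84.0762]), 'joint_vel': array([-0.0259, -0.0703,  0.1808,  0.0451,  0.0035, -0.0207]), 'tau': array([  0.0005, -44.6059,  29.5638,   0.0106,  -0.0001,   0.    ]), 'eef_pos': array([0.1488, 0.6064, 0.2524]), 'tcp_rot': array([-179.8961,   -0.0118,  166.2033]), 'contact_force': array([ 0.0886, -0.4791, -0.4679]), 'torque': array([ 0.0027, -0.0008,  0.0254]), 'finger_gap': 0.9967021202974584}
```

View pics/side0.png

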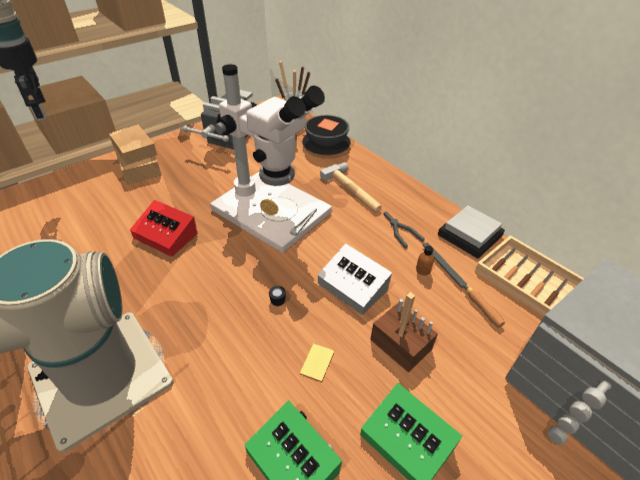

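View pics/top0.png

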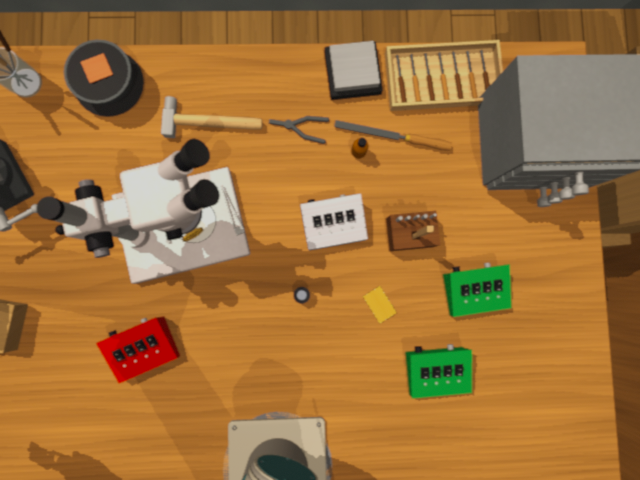

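View pics/wrist0.png

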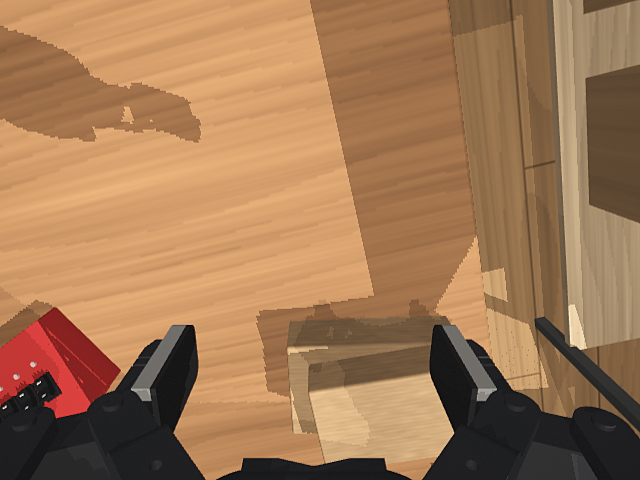

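Run:
```python
import cv2
t=cv2.imread('pics/top0.png');s=cv2.imread('pics/side0.png')
def c(im,x,y,w,h,f,n): cv2.imwrite('pics/'+n,cv2.resize(im[y:y+h,x:x+w],None,fx=f,fy=f,interpolation=cv2.INTER_CUBIC))
c(t,290,180,160,90,5,'c_top_ctrl.png')
c(t,110,130,160,120*1+40,4-1,'c_top_sc.png') 
c(t,100,150,160,140,4,'c_top_sc.png')
c(s,310,235,160,140,4,'c_side_ctrl.png')
c(s,200,150,140,100,5,'c_side_sc.png')
```

```text
(no output)
```

View pics/c_top_ctrl.png

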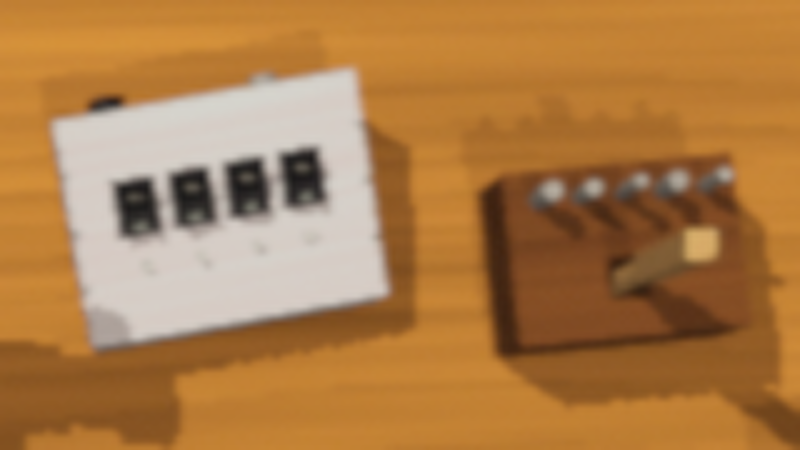

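View pics/c_top_sc.png

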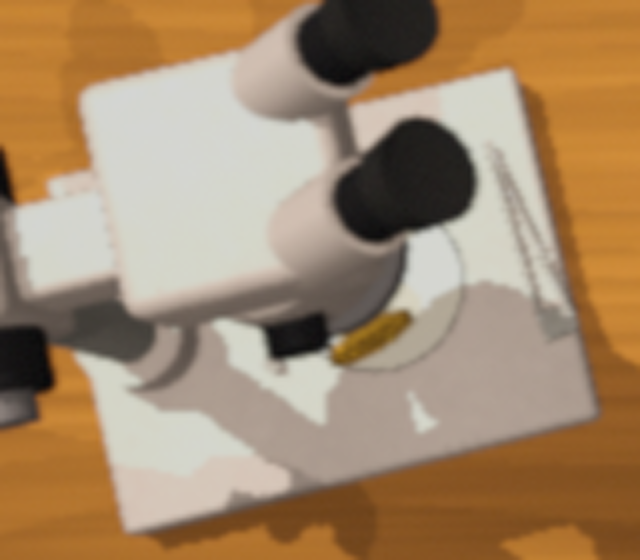

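View pics/c_side_ctrl.png

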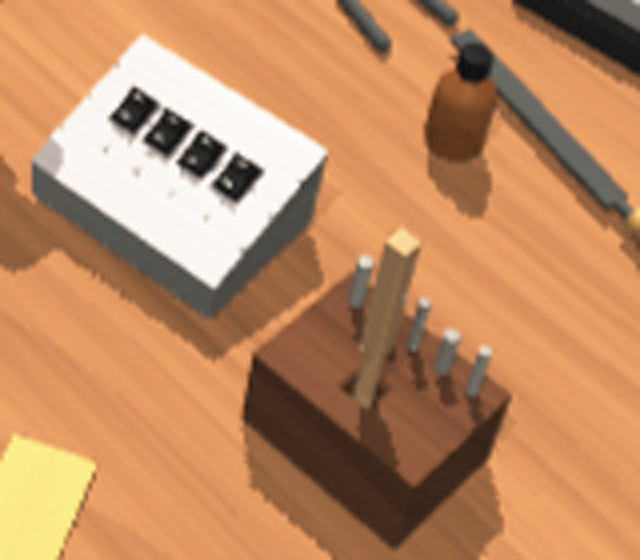

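View pics/c_side_sc.png

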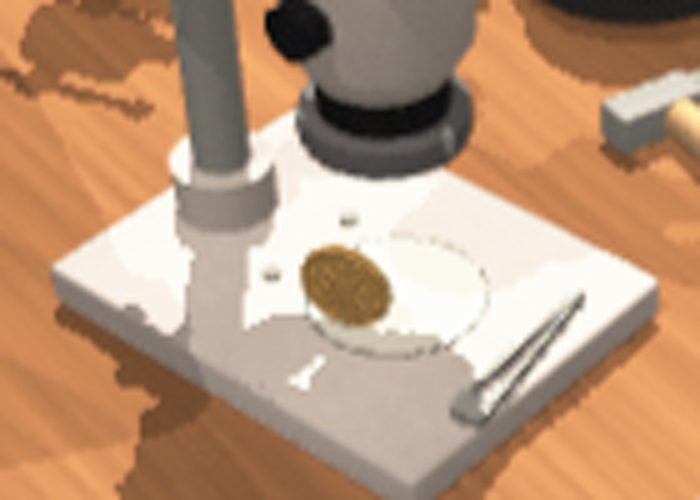

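```bash
cat >> h.py <<'E'
from scipy.optimize import least_squares
def proj(m,P):
    E=np.array(m['extrinsics']); p=(E[:3,:3]@np.atleast_2d(P).T).T+E[:3,3]
    x,y,z=p[:,0],-p[:,1],-p[:,2]
    return np.c_[m['fx']*x/z+m['cx'],m['fy']*y/z+m['cy']]
def ray(m,uv):
    E=np.array(m['extrinsics']);R=E[:3,:3];o=-R.T@E[:3,3]
    d=np.array([(uv[0]-m['cx'])/m['fx'],-(uv[1]-m['cy'])/m['fy'],-1]); return o,R.T@d
def onz(m,uv,z):
    o,d=ray(m,uv); return o+d*(z-o[2])/d[2]
def fit2(pts,obs,x0):
    # pts: local Nx3, obs: list of (model, idx, uv)
    def f(p):
        c,s=np.cos(p[2]),np.sin(p[2]);R=np.array([[c,-s,0],[s,c,0],[0,0,1]])
        W=pts@R.T+np.array([p[0],p[1],0])
        return np.concatenate([(proj(m,W[i])[0]-uv) for m,i,uv in obs])
    r=least_squares(f,x0); return r.x,r.fun.reshape(-1,2)
E
python3 - <<'E'
from h import *
np.set_printoptions(precision=4,suppress=True)
T=ctrl.camera_model('top');S=ctrl.camera_model('side')
ct=lambda x,y:np.array([x/5+290-.4,y/5+180-.4])
cs=lambda x,y:np.array([x/4+310-.4,y/4+235-.4])
st=lambda x,y:np.array([x/4+100-.4,y/4+150-.4])
ss=lambda x,y:np.array([x/5+200-.4,y/5+150-.4])
P=np.array([[.0475,.065,.063],[.0475,-.065,.063],[-.0475,-.065,.034],[-.0475,.065,.034]])
print('ctrl',*fit2(P,[(T,0,ct(53,118)),(T,1,ct(357,68)),(T,2,ct(388,295)),(T,3,ct(95,348)),(S,0,cs(142,36)),(S,1,cs(327,153)),(S,2,cs(212,290)),(S,3,cs(36,158))],[.5,-.1,0]))
P=np.array([[.0495,.05,.058],[.0495,-.05,.058],[-.0255,-.05,.058],[-.0255,.05,.058]])
print('hole',*fit2(P,[(T,0,ct(510,178)),(T,1,ct(732,153)),(T,2,ct(747,325)),(T,3,ct(505,353)),(S,0,cs(355,258)),(S,1,cs(510,398)),(S,2,cs(415,487)),(S,3,cs(255,355))],[.5,-.3,0]))
P=np.array([[-.1,.16,.025],[-.1,-.1,.025],[.1,-.1,.025]])
print('scope',*fit2(P,[(T,0,st(127,532)),(T,1,st(598,413)),(T,2,st(512,68)),(S,0,ss(53,270)),(S,1,ss(415,487)),(S,2,ss(657,283))],[.5,.3,0]))
# hole mouth & handle top
print(onz(T,ct(700,245),.17),onz(S,cs(403,240),.17),onz(T,ct(622,272),.058),onz(S,cs(363,393),.058))
E
```

```text
ctrl [ 0.5218 -0.1346  0.148 ] [[ 0.3176  0.471 ]
 [-0.2558  0.3221]
 [-0.1677  0.0934]
 [-0.4577 -0.2882]
 [ 0.7131 -0.0486]
 [ 0.5729 -0.0698]
 [ 0.599  -0.3143]
 [-1.0854  0.3824]]
hole [ 0.4873 -0.3055  0.0551] [[-1.9856 -1.266 ]
 [-0.2337  0.1898]
 [ 0.425   0.5028]
 [ 2.3816 -1.3839]
 [-0.5938  3.0393]
 [ 0.4518 -0.6827]
 [-0.8271 -0.0347]
 [-0.767  -1.0502]]
scope [0.5344 0.1697 0.2249] [[-0.4431  0.8242]
 [ 0.4735  0.6192]
 [ 0.4368 -0.8335]
 [-0.9989 -0.6431]
 [-0.2458 -0.3186]
 [ 1.5998 -0.7722]]
[ 0.4868 -0.3058  0.17  ] [ 0.4875 -0.3056  0.17  ] [ 0.4896 -0.3033  0.058 ] [ 0.4841 -0.3076  0.058 ]
```

```bash
cat >> h.py <<'E'
from scipy.spatial.transform import Rotation as Rn
np.set_printoptions(precision=4,suppress=True)
def rel(p,rpy,cur=None):
    s=cur or ctrl.get_state(); R=Rn.from_euler('xyz',s['tcp_rot'],degrees=True)
    d=R.inv().apply(np.array(p)-s['eef_pos'])*100
    a=(R.inv()*Rn.from_euler('xyz',rpy,degrees=True)).as_rotvec(degrees=True)
    return np.round(np.r_[d,a],2)
E
python3 - <<'E'
from h import *
T=ctrl.camera_model('top');S=ctrl.camera_model('side')
st=lambda x,y:np.array([x/4+100-.4,y/4+150-.4])
ss=lambda x,y:np.array([x/5+200-.4,y/5+150-.4])
a=onz(T,st(342,352),.072);b=onz(T,st(402,320),.072);print(a,b,onz(T,st(372,336),.074)) 
c=onz(S,ss(347,286),.05);print(c, onz(S,ss(398,295),.025),onz(T,st(390,300),.025))
print(rel([.38,.0,.30],[180,0,184.5]),rel([.487,-.306,.29],[180,0,184.5]))
E
```

```text
[0.4917 0.1763 0.072 ] [0.5076 0.1455 0.072 ] [0.4994 0.1604 0.074 ]
[0.502  0.1671 0.05  ] [0.5347 0.1705 0.025 ] [0.5249 0.1626 0.025 ]
[-36.91 -53.39  -4.67  -0.1   -0.03 -18.3 ] [-54.6  -80.55  -3.63  -0.1   -0.03 -18.3 ]
```

```bash
python3 -m inch '[[-12,-18,-3,0,0,-8],[-37,-53.4,-4.7,0,0,-18.3],[-37,-53.4,-4.7,0,0,-18.3],[-37,-53.4,-4.7,0,0,-18.3],[-37,-53.4,-4.7,0,0,-18.3],[-37,-53.4,-4.7,0,0,-18.3],[-37,-53.4,-4.7,0,0,-18.3],[-37,-53.4,-4.7,0,0,-18.3],[-37,-53.4,-4.7,0,0,-18.3],[-37,-53.4,-4.7,0,0,-18.3]]'
python3 -c "
from h import *
print(rel([.487,-.306,.29],[180,0,184.5]),rel([.487-.06,-.306,.27],[180,0,184.5]))"
```

```text
t: 1.15
eef_pos: [0.3268, 0.1394, 0.2904]
tcp_rot: [180.0, 0.1, -175.5]
contact_force: [0.9, -0.1, -0.3]
finger_gap: 1.002
[-12.44 -45.67   0.04   0.01   0.05   0.04] [ -6.46 -45.19   2.03   0.01   0.05   0.04]
```

```bash
python3 -m inch '[[-12.4,-45.7,0,0,0,0],[-12.4,-45.7,0,0,0,0],[-12.4,-45.7,0,0,0,0],[-12.4,-45.7,0,0,0,0],[-12.4,-45.7,0,0,0,0],[-12.4,-45.7,0,0,0,0],[-12.4,-45.7,0,0,0,0],[-12.4,-45.7,0,0,0,0],[-12.4,-45.7,0,0,0,0],[-12.4,-45.7,0,0,0,0]]'
python3 -c "
from h import *
print(rel([.487,-.306,.29],[180,0,184.5]))
save('wrist','w1.png')
m=ctrl.camera_model('wrist')
print(proj(m,[[.487,-.306,.17],[.487,-.306,.058]]))"
```

```text
t: 2.15
eef_pos: [0.4871, -0.3086, 0.2894]
tcp_rot: [-179.9, 0.0, -175.7]
contact_force: [-0.8, 0.5, 0.2]
finger_gap: 1.001
[-0.    0.26 -0.06 -0.05  0.01 -0.16]
[[321.9633 243.0044]
 [319.8319 201.9165]]
```

View pics/w1.png

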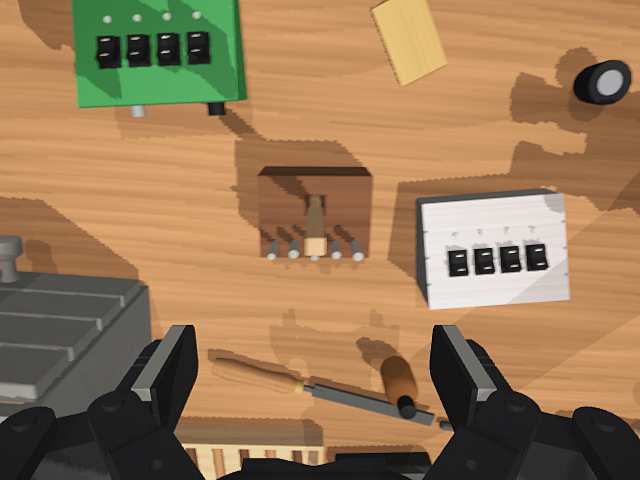

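Run:
```python
import cv2
t=cv2.imread('pics/w1.png')
cv2.imwrite('pics/w1c.png',cv2.resize(t[155:275,245:385],None,fx=5,fy=5,interpolation=cv2.INTER_CUBIC))
cv2.imwrite('pics/w1d.png',cv2.resize(t[180:320,400:580],None,fx=4,fy=4,interpolation=cv2.INTER_CUBIC))
```

```text
(no output)
```

View pics/w1c.png

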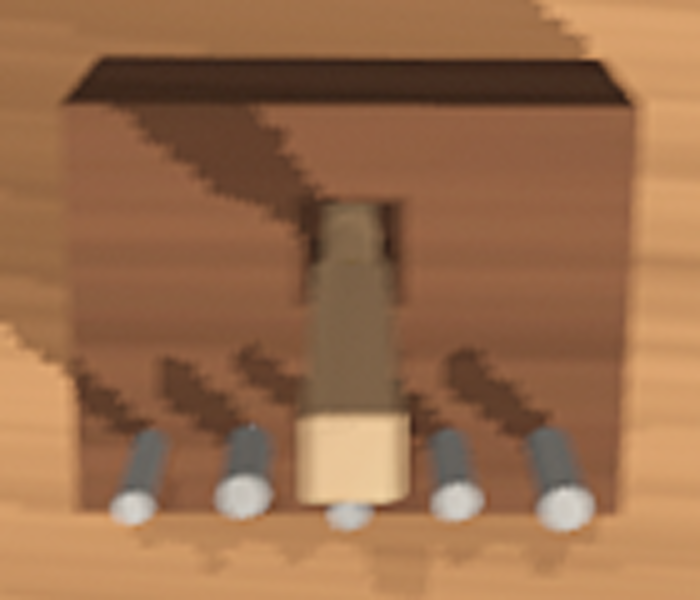

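View pics/w1d.png

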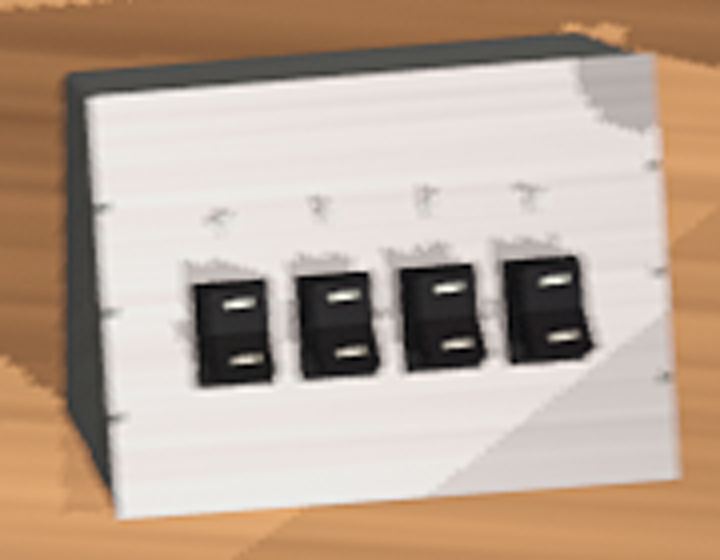

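Run:
```python
from h import *
m=ctrl.camera_model('wrist');
c=lambda x,y:np.array([245+x/5-.4,155+y/5-.4]); d=lambda x,y:np.array([400+x/4-.4,180+y/4-.4])
print('sticktop',onz(m,c(354,460),.17),'shaft mouth',onz(m,c(350,232),.058))
P=np.array([[.0495,.05,.058],[.0495,-.05,.058],[-.0255,-.05,.058],[-.0255,.05,.058]])
x,r=fit2(P,[(m,0,c(617,512)),(m,1,c(82,512)),(m,2,c(66,103)),(m,3,c(634,103))],[.5,-.3,0]);print('hole',x,r)
P=np.array([[.0475,.065,.063],[.0475,-.065,.063],[-.0475,-.065,.034],[-.0475,.065,.034]])
x,r=fit2(P,[(m,0,d(681,476)),(m,1,d(120,518)),(m,2,d(88,93)),(m,3,d(652,55))],[.5,-.1,0]);print('ctrl',x,r)
for u in [(548,308),(441,315),(337,325),(230,332)]: print(onz(m,d(*u),.052))
print('far',onz(m,d(448,342),.056))
```

```text
sticktop [ 0.4897 -0.3099  0.17  ] shaft mouth [ 0.4865 -0.3106  0.058 ]
hole [ 0.4895 -0.3105  0.0749] [[ 0.9382  0.0085]
 [-0.883  -0.0683]
 [-1.4008  0.119 ]
 [ 1.3455  0.1333]]
ctrl [ 0.5239 -0.1376  0.1576] [[-0.8623  0.0397]
 [-0.0239 -0.3636]
 [ 0.6702  0.9894]
 [ 0.2158 -0.7595]]
[ 0.5251 -0.1001  0.052 ]
[ 0.5287 -0.1245  0.052 ]
[ 0.533  -0.1482  0.052 ]
[ 0.5367 -0.1728  0.052 ]
far [ 0.5338 -0.1235  0.056 ]
```

```bash
python3 -m inch '[[-0.1,0,5,0,0,0],[-0.1,0,10,0,0,0],[-0.1,0,14,0,0,0],[-0.1,0,15.6,0,0,0],[-0.1,0,15.6,0,0,0],[-0.1,0,15.6,0,0,0]]'
python3 -m inch '[[0,0,0,0,0,0],[0,0,0,0,0,0],[0,0,0,0,0,0],[0,0,0,0,0,0],[0,0,0,0,0,0],[0,0,0,0,0,0],[0,0,0,0,0,0],[0,0,0,0,0,0]]' 0 50
python3 -c "
from h import *
save('wrist','w2.png');save('side','s2.png')"
```

```text
t: 2.8
eef_pos: [0.4874, -0.3044, 0.1344]
tcp_rot: [180.0, -0.0, -175.5]
contact_force: [-0.1, -0.6, -0.2]
finger_gap: 0.997
t: 3.6
eef_pos: [0.4876, -0.3046, 0.1347]
tcp_rot: [-180.0, 0.0, -175.5]
contact_force: [-0.1, 0.0, 4.8]
finger_gap: 0.128
```

View pics/w2.png

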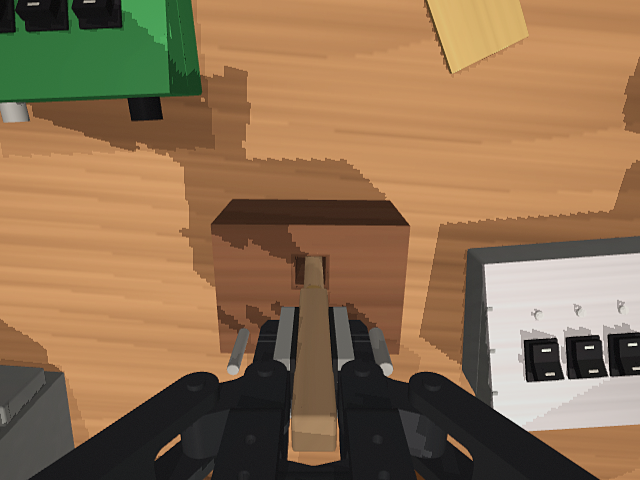

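View pics/s2.png

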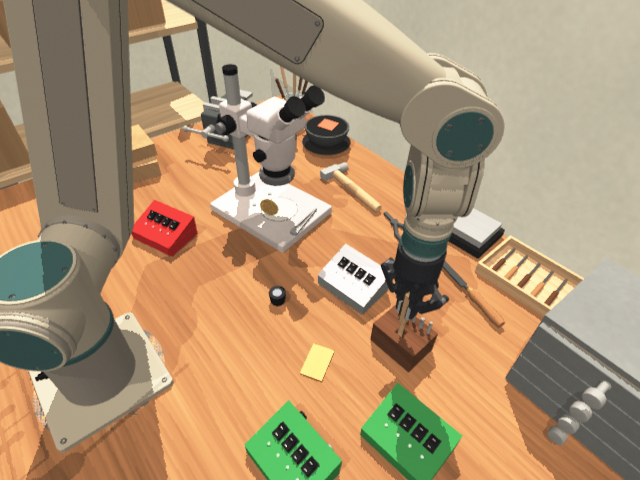

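```bash
python3 - <<'E'
import cv2
t=cv2.imread('pics/w2.png')
cv2.imwrite('pics/w2c.png',cv2.resize(t[190:390,200:420],None,fx=3.6,fy=3,interpolation=cv2.INTER_CUBIC))
cv2.imwrite('pics/w2d.png',cv2.resize(t[230:450,450:640],None,fx=3,fy=2.7,interpolation=cv2.INTER_CUBIC))
E
python3 - <<'E'
from h import *
m=ctrl.camera_model('wrist')
for uv in [(212,225),(409,225),(311,272)]: print(onz(m,uv,.058))
print(proj(m,[[.4875,-.3045,.17],[.4875,-.3045,.015],[.4875,-.3045,.058]]))
P=np.array([[.0475,.065,.063],[.0475,-.065,.063],[-.0475,-.065,.034],[-.0475,.065,.034]])
x,r=fit2(P,[(m,1,np.array([493,431])),(m,2,np.array([484,264]))],[.5,-.1,0.15]);print('ctrl',x,r)
E
```

```text
[ 0.4669 -0.3575  0.058 ]
[ 0.4591 -0.2588  0.058 ]
[ 0.4885 -0.306   0.058 ]
[[314.5113 434.1938]
 [313.8745 243.7994]
 [313.9637 270.4631]]
ctrl [ 0.5228 -0.134   0.1492] [[ 0.0179  0.3189]
 [-0.0176 -0.2695]]
```

View pics/w2c.png

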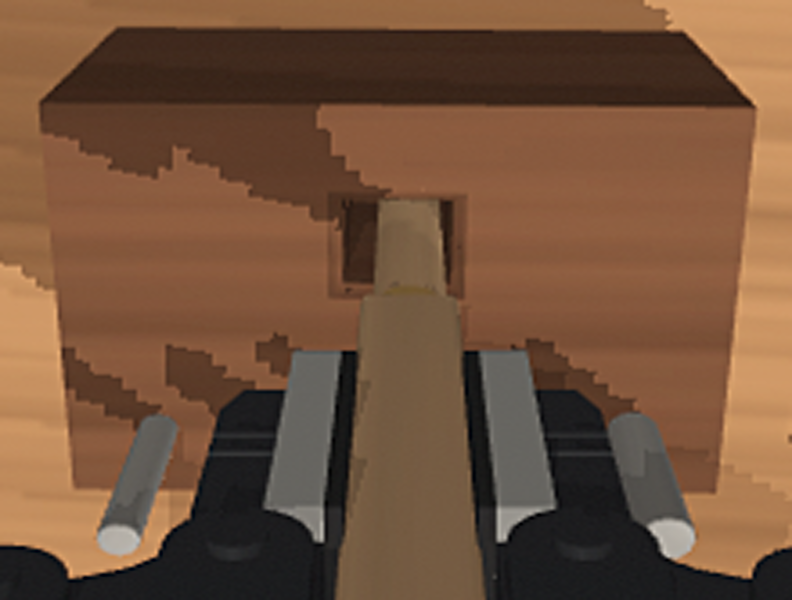

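View pics/w2d.png

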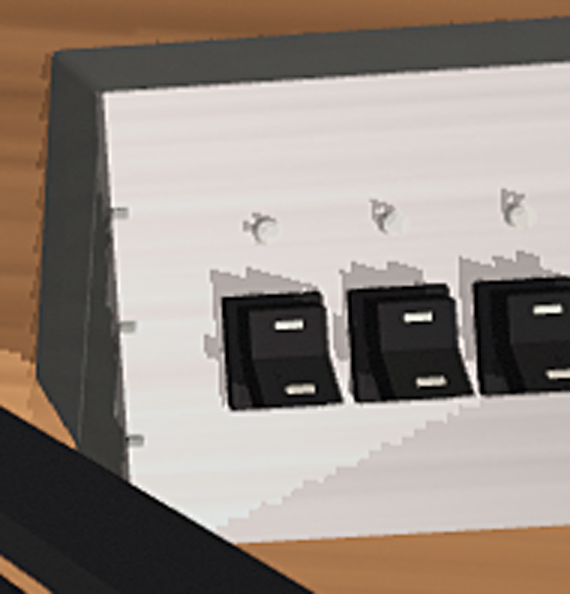

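Run:
```python
from h import *
T=ctrl.camera_model('top');S=ctrl.camera_model('side')
m=ctrl.camera_model('wrist')
ct=lambda x,y:np.array([x/5+290-.4,y/5+180-.4])
cs=lambda x,y:np.array([x/4+310-.4,y/4+235-.4])
w=lambda x,y:np.array([450+x/3-.3,230+y/2.7-.3])
a=.149;R=np.array([[np.cos(a),np.sin(a)],[-np.sin(a),np.cos(a)]])
def L(p): return p, R@(p[:2]-[.5225,-.134])
for z in (.053,):
  for u in [(138,207),(193,197),(248,187),(303,177)]: print('T',*L(onz(T,ct(*u),z)))
  for u in [(133,110),(168,132),(202,155),(239,178)]: print('S',*L(onz(S,cs(*u),z)))
  for u in [(278,352),(405,343),(525,335)]: print('W',*L(onz(m,w(*u),z)))
```

```text
T [ 0.5229 -0.0979  0.053 ] [0.0058 0.0357]
T [ 0.5267 -0.1215  0.053 ] [0.006  0.0118]
T [ 0.5305 -0.1451  0.053 ] [ 0.0062 -0.0122]
T [ 0.5343 -0.1689  0.053 ] [ 0.0065 -0.0362]
S [ 0.5221 -0.0963  0.053 ] [0.0052 0.0373]
S [ 0.5265 -0.1207  0.053 ] [0.0059 0.0125]
S [ 0.5298 -0.1448  0.053 ] [ 0.0056 -0.0117]
S [ 0.5343 -0.1692  0.053 ] [ 0.0065 -0.0366]
W [ 0.5352 -0.1679  0.053 ] [ 0.0075 -0.0354]
W [ 0.531  -0.1441  0.053 ] [ 0.0069 -0.0113]
W [ 0.5273 -0.1217  0.053 ] [0.0065 0.0114]
```

```bash
cat >> h.py <<'E'
def toolR(h,tilt):
    h,t=np.radians(h),np.radians(tilt)
    z=np.array([np.sin(t)*np.cos(h),np.sin(t)*np.sin(h),-np.cos(t)]);y=np.array([-np.sin(h),np.cos(h),0])
    return Rn.from_matrix(np.c_[np.cross(y,z),y,z])
TIP=.1197
def relT(tip,h,tilt,off=(0,0)):
    """rel move so the stick tip is at tip"""
    R=toolR(h,tilt); p=np.array(tip)-R.apply([0,0,TIP])
    s=ctrl.get_state(); C=Rn.from_euler('xyz',s['tcp_rot'],degrees=True)
    print('tcp',p,'rel',np.round(np.r_[C.inv().apply(p-s['eef_pos'])*100,(C.inv()*R).as_rotvec(degrees=True)],2))
def tip():
    s=ctrl.get_state(); C=Rn.from_euler('xyz',s['tcp_rot'],degrees=True)
    return s['eef_pos']+C.apply([0,0,TIP]), C.as_matrix()[:,2]
E
python3 -m inch '[[0,0,-1,0,0,0],[0,0,-3,0,0,0],[0,0,-6,0,0,0],[0,0,-10,0,0,0],[0,0,-14,0,0,0],[0,0,-16,0,0,0],[0,0,-16,0,0,0],[0,0,-16,0,0,0]]'
python3 -c "
from h import *
relT([.4405,.133,.15],27,40)
save('side','s3.png');save('wrist','w3.png')"
```

```text
t: 4.5
eef_pos: [0.4872, -0.3046, 0.2941]
tcp_rot: [-180.0, -0.0, -175.5]
contact_force: [0.7, -0.3, -1.2]
finger_gap: 0.13
tcp [0.3719 0.0981 0.2417] rel [  8.33  41.05   5.22  -7.88 -39.48 -21.57]
```

View pics/s3.png

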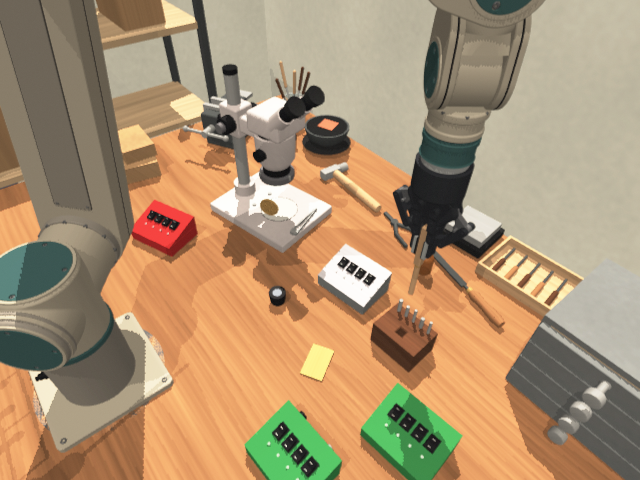

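View pics/w3.png

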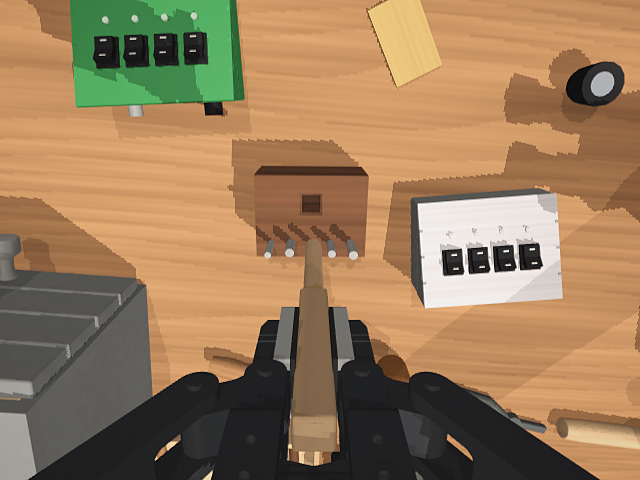

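```bash
python3 -c "
from h import *
m=ctrl.camera_model('wrist')
print(onz(m,(311.5,204),.058),tip()[0],proj(m,[tip()[0]]))"
python3 -m inch '[[0.5,5,0.2,0,-2,-1],[1.5,10,0.5,-2,-10,-5],[3,15,1.5,-4,-18,-10],[4.5,20,2.5,-5,-26,-14],[6,25,3.5,-6,-34,-18],[7,30,4.2,-7.9,-39.5,-21.6],[8,35,5,-7.9,-39.5,-21.6],[8.3,41,5.2,-7.9,-39.5,-21.6],[8.3,41,5.2,-7.9,-39.5,-21.6],[8.3,41,5.2,-7.9,-39.5,-21.6]]'
python3 -m inch '[[0,0,0,0,0,0],[0,0,0,0,0,0]]'
python3 -c "
from h import *
print(tip(),ctrl.get_state()['q'])
relT([.4405,.133,.062],27,40)
save('wrist','w4.png');save('side','s4.png')"
```

```text
[ 0.4876 -0.3052  0.058 ] [ 0.4861 -0.3037  0.1725] [[313.7781 244.0047]]
t: 5.6
eef_pos: [0.3688, 0.1016, 0.2389]
tcp_rot: [179.8, 39.9, -152.6]
contact_force: [-0.2, 0.4, -0.6]
finger_gap: 0.134
t: 5.8
eef_pos: [0.3725, 0.0969, 0.2416]
tcp_rot: [179.9, 40.0, -153.1]
contact_force: [0.8, -0.5, 0.2]
finger_gap: 0.134
(array([0.441 , 0.1318, 0.1498]), array([ 0.572 ,  0.2918, -0.7666])) [-12.3109 -34.9775 -53.8865  38.1536  24.0203 -32.0493]
tcp [0.3719 0.0981 0.1537] rel [ 5.64  0.12  6.74  0.02 -0.05 -0.07]
```

View pics/w4.png

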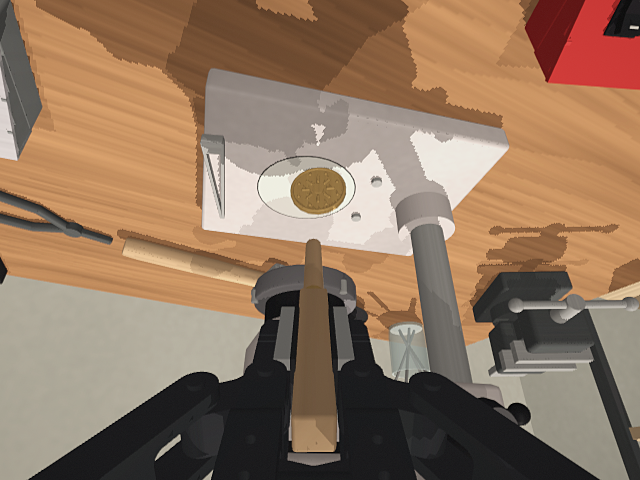

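View pics/s4.png

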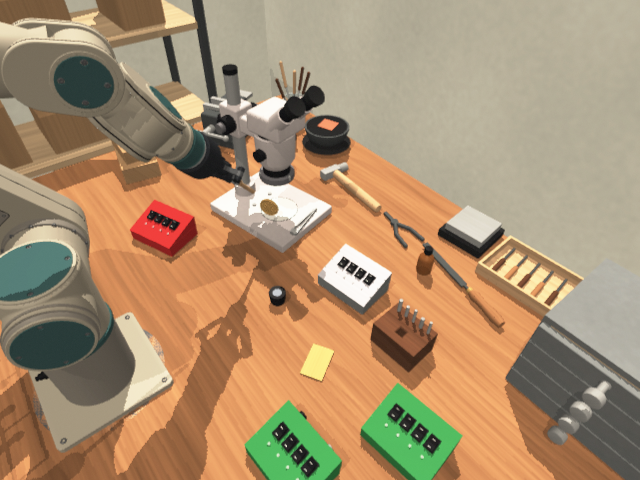

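```bash
python3 - <<'E'
import cv2
t=cv2.imread('pics/w4.png')
cv2.imwrite('pics/w4c.png',cv2.resize(t[140:270,240:380],None,fx=5,fy=4.5,interpolation=cv2.INTER_CUBIC))
from h import *
m=ctrl.camera_model('wrist')
print(onz(m,(319,189),.05),onz(m,(306.5,187),.025))
E
python3 -m inch '[[0.5,0,0.7,0,0,0],[2,0,2.4,0,0,0],[4,0,4.8,0,0,0],[5.6,0.1,6.7,0,0,0],[5.6,0.1,6.7,0,0,0],[5.6,0.1,6.7,0,0,0],[5.6,0.1,6.7,0,0,0]]'
python3 -c "
from h import *
print(tip(),ctrl.get_state()['q'])
relT([.494,.160,.062],27,40)
save('wrist','w5.png');save('side','s5.png')
im=cv2.imread('pics/s5.png');cv2.imwrite('pics/s5c.png',cv2.resize(im[120:270,180:360],None,fx=4,fy=4,interpolation=cv2.INTER_CUBIC))"
```

```text
[0.5026 0.167  0.05  ] [0.5329 0.1692 0.025 ]
t: 6.6
eef_pos: [0.3758, 0.0977, 0.1604]
tcp_rot: [179.8, 39.7, -153.1]
contact_force: [-0.1, -0.7, -0.6]
finger_gap: 0.131
(array([0.4437, 0.1328, 0.0683]), array([ 0.5669,  0.2929, -0.7699])) [-11.9063 -27.8307 -61.6504  23.4801  23.8017 -31.8642]
tcp [0.4254 0.1251 0.1537] rel [-3.93  0.17  4.13  0.21 -0.35 -0.04]
```

View pics/w4c.png

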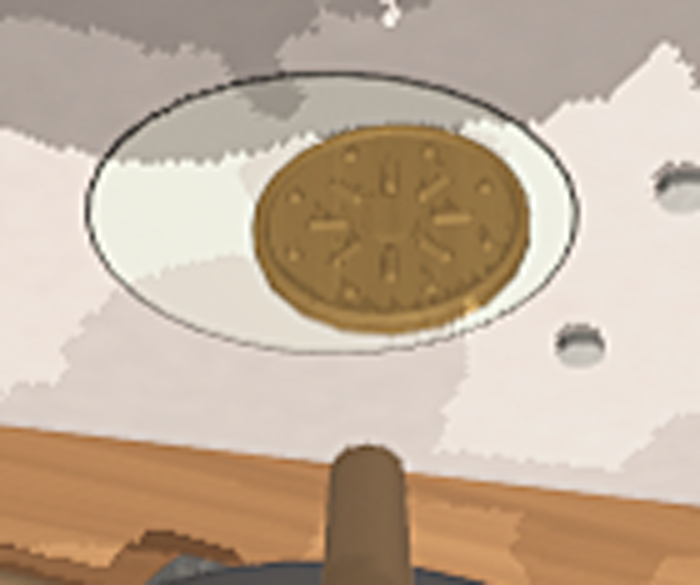

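View pics/w5.png

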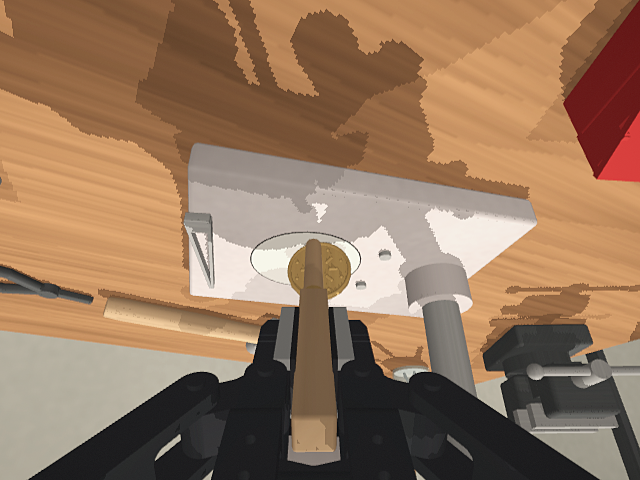

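View pics/s5c.png

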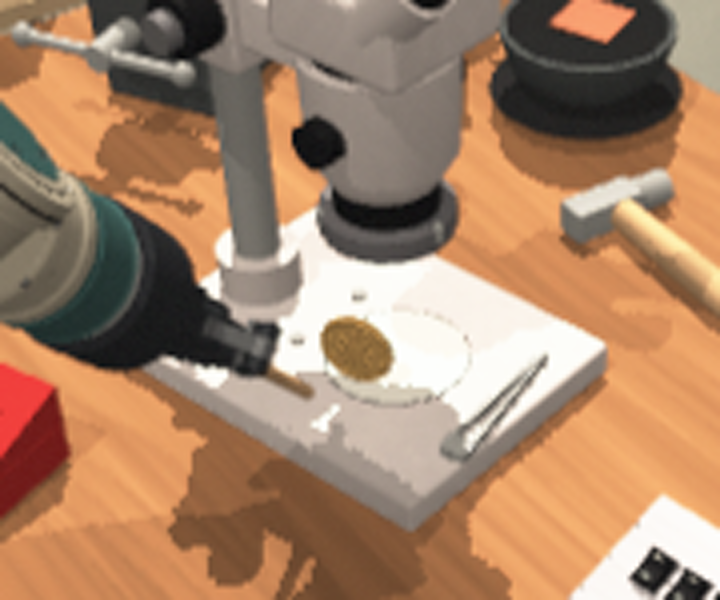

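```bash
python3 -c "
from h import *
relT([.486,.1575,.063],27,40)"
```

```text
tcp [0.4174 0.1226 0.1547] rel [-3.32  0.31  3.55  0.19 -0.3   0.01]
```

```bash
python3 -m inch '[[-0.8,0.1,0.9,0,0,0],[-1.7,0.2,1.8,0.1,-0.2,0],[-2.5,0.3,2.7,0.2,-0.3,0],[-3.3,0.3,3.5,0.2,-0.3,0],[-3.3,0.3,3.5,0.2,-0.3,0],[-3.3,0.3,3.5,0.2,-0.3,0]]'
python3 -c "
from h import *
print(tip(),ctrl.get_state()['q'])
relT([.5066,.168,.064],27,40)
save('wrist','w6.png');im=save('side','s6.png')[:,:,::-1]
cv2.imwrite('pics/s6c.png',cv2.resize(im[120:270,180:360],None,fx=4,fy=4,interpolation=cv2.INTER_CUBIC))"
```

```text
t: 7.3
eef_pos: [0.4168, 0.1225, 0.1547]
tcp_rot: [180.0, 40.0, -153.0]
contact_force: [-0.9, -0.1, 0.6]
finger_gap: 0.132
(array([0.4853, 0.1575, 0.063 ]), array([ 0.5719,  0.2922, -0.7665])) [ -4.5311 -20.1098 -59.5502  15.0459  19.661  -25.2292]
tcp [0.438  0.1331 0.1557] rel [-1.88 -0.03  1.45  0.04 -0.04  0.04]
```

View pics/s6c.png

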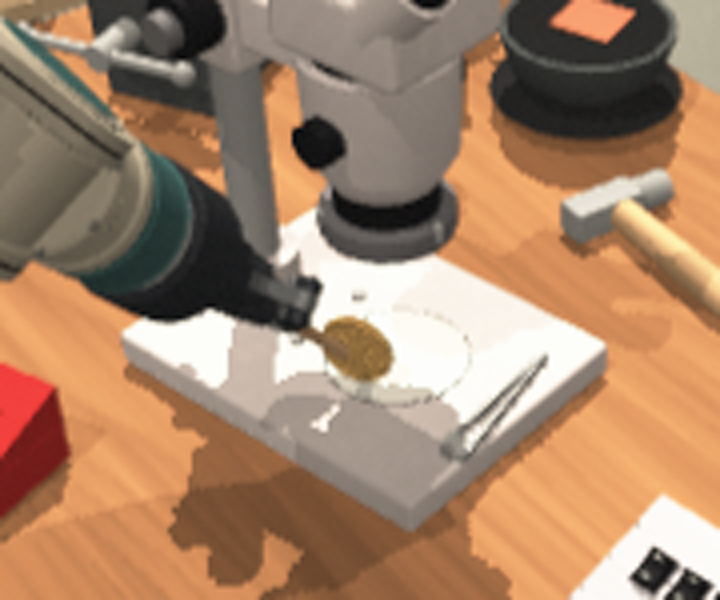

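View pics/w6.png

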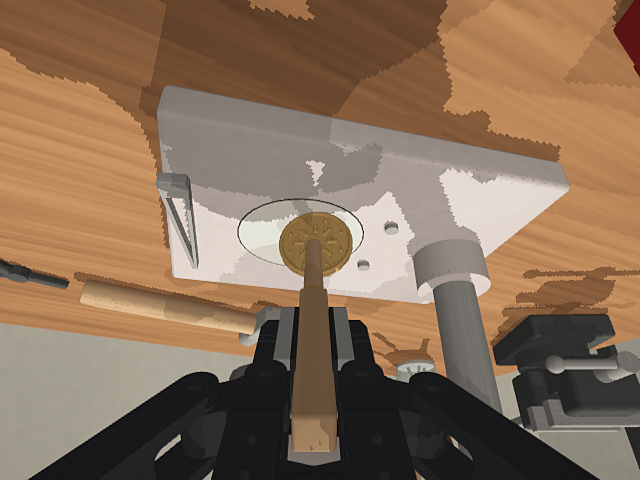

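```bash
python3 -m inch '[[-0.2,0,0.15,0,0,0],[-0.4,0,0.3,0,0,0],[-0.55,0,0.43,0,0,0],[-0.7,0,0.55,0,0,0],[-0.85,0,0.67,0,0,0],[-1.0,0,0.78,0,0,0],[-1.15,0,0.9,0,0,0],[-1.3,0,1.0,0,0,0],[-1.45,0,1.13,0,0,0],[-1.55,0,1.2,0,0,0]]'
python3 -c "
from h import *
print(tip())
save('wrist','w7.png')"
```

```text
t: 8.4
eef_pos: [0.4348, 0.1314, 0.1555]
tcp_rot: [180.0, 40.0, -153.0]
contact_force: [-0.5, -0.5, -0.4]
finger_gap: 0.133
(array([0.5033, 0.1664, 0.0638]), array([ 0.5723,  0.292 , -0.7663]))
```

View pics/w7.png

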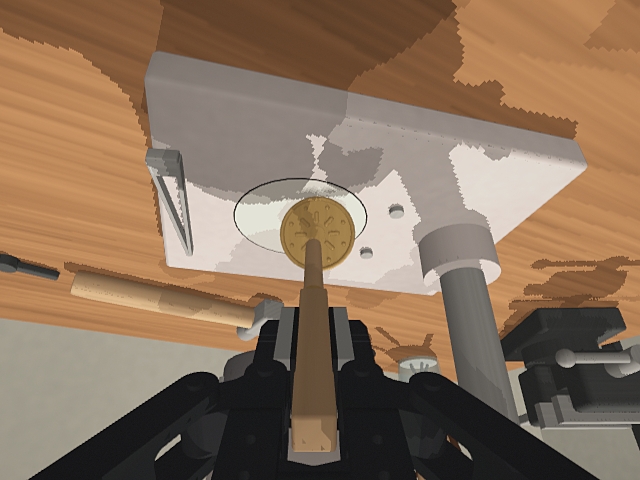

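```bash
python3 -m inch '[[-0.12,0,0.09,0,0,0],[-0.24,0,0.18,0,0,0],[-0.36,0,0.27,0,0,0],[-0.45,0,0.35,0,0,0],[-0.45,0,0.35,0,0,0],[-0.45,0,0.35,0,0,0]]'
python3 -c "
from h import *
print(tip())
save('wrist','w8.png')"
```

```text
t: 9.05
eef_pos: [0.4397, 0.1339, 0.1556]
tcp_rot: [180.0, 40.0, -153.0]
contact_force: [0.0, 0.9, -0.1]
finger_gap: 0.133
(array([0.5082, 0.1689, 0.0639]), array([ 0.5721,  0.292 , -0.7665]))
```

View pics/w8.png

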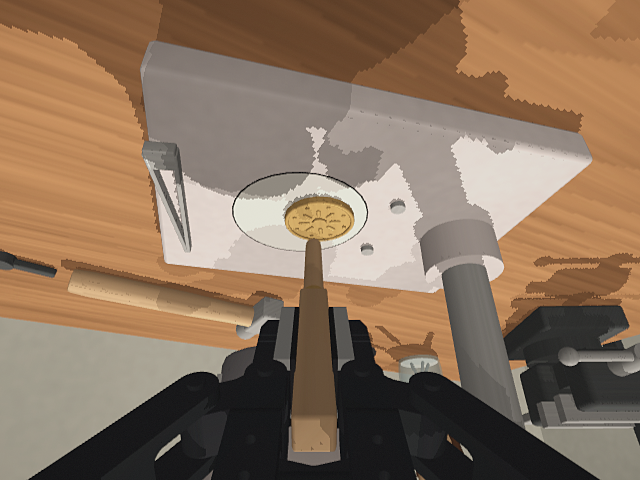

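```bash
python3 -c "
from h import *
m=ctrl.camera_model('wrist');p=onz(m,(320,217),.028);print(p,onz(m,(300,211),.025),np.hypot(*(p[:2]-[.534,.170])))"
python3 -m inch '[[0,0,-2,0,0,0],[0,0,-5,0,0,0],[0,0,-8,0,0,0],[0,0,-10,0,0,0],[0,0,-10,0,0,0],[0,0,-10,0,0,0]]'
python3 -c "
from h import *
print(tip(),ctrl.get_state()['q'])
a=.149;print('yaw0')
relT([.5321,-.1204,.14],8.5,0)
save('wrist','w9.png');im=save('side','s9.png')[:,:,::-1]
cv2.imwrite('pics/s9c.png',cv2.resize(im[120:270,180:360],None,fx=4,fy=4,interpolation=cv2.INTER_CUBIC))"
```

```text
[0.5258 0.1824 0.028 ] [0.5295 0.1684 0.025 ] 0.014846145969323824
t: 9.7
eef_pos: [0.3829, 0.1045, 0.2325]
tcp_rot: [-179.9, 40.0, -153.0]
contact_force: [-0.7, -0.6, -1.3]
finger_gap: 0.13
(array([0.4515, 0.1393, 0.1409]), array([ 0.5737,  0.2911, -0.7656])) [ -9.7776 -32.8663 -54.4363  34.4554  22.6025 -29.7806]
yaw0
tcp [ 0.5321 -0.1204  0.2597] rel [ -4.11 -26.81  -0.06   6.4   39.7   17.73]
```

View pics/s9c.png

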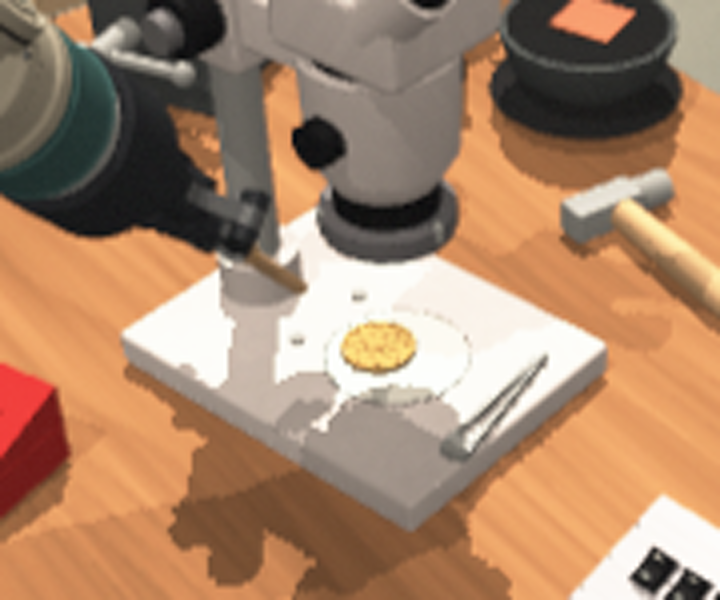

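View pics/w9.png

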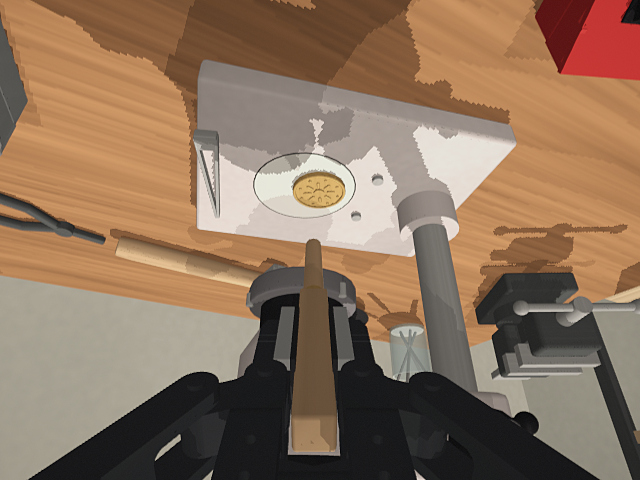

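```bash
python3 -c "
from h import *
relT([.46,-.1204,.15],8.5,40)
c,s=np.cos(.149),np.sin(.149)
l=(.0108,.012);P=[.5225+l[0]*c-l[1]*s,-.134+l[0]*s+l[1]*c];print(P)
d=toolR(8.5,17).as_matrix()[:,2]
relT(np.r_[P,.057]-d*.05,8.5,17)"
```

```text
tcp [ 0.3839 -0.1318  0.2417] rel [  7.43 -21.16  -7.64  11.95  -0.13  14.16]
[np.float64(0.5313989447918108), np.float64(-0.12052970744221556)]
tcp [ 0.4823 -0.1279  0.2193] rel [  2.   -25.29  -0.19   8.94  22.67  16.37]
```

```bash
python3 -m inch '[[1.5,-4.5,-1.5,2,0,3],[3,-9,-3,5,0,6],[4.5,-13.5,-4.5,7.5,0,9],[6,-17.5,-6,10,0,12],[7.4,-21.2,-7.6,12,0,14.2],[7.4,-21.2,-7.6,12,0,14.2],[7.4,-21.2,-7.6,12,0,14.2],[7.4,-21.2,-7.6,12,0,14.2]]'
python3 -c "
from h import *
P=[.5314,-.1205,.057]
d=toolR(8.5,17).as_matrix()[:,2]
relT(P-d*.05,8.5,17)"
```

```text
t: 10.6
eef_pos: [0.3845, -0.1306, 0.2414]
tcp_rot: [179.9, 39.9, -171.6]
contact_force: [0.1, 0.1, -0.6]
finger_gap: 0.131
tcp [ 0.4823 -0.1278  0.2193] rel [-6.04 -1.19  7.93  0.11 22.89 -0.03]
```

```bash
python3 -m inch '[[-2,-0.4,2.5,0,7,0],[-4,-0.8,5,0,14,0],[-6,-1.1,7.9,0,22.9,0],[-6,-1.1,7.9,0,22.9,0],[-6,-1.1,7.9,0,22.9,0],[-6,-1.1,7.9,0,22.9,0],[-6,-1.1,7.9,0,22.9,0]]'
python3 -c "
from h import *
print(tip())
P=[.5314,-.1205,.057]
d=toolR(8.5,17).as_matrix()[:,2]
relT(P,8.5,17)
m=ctrl.camera_model('wrist');print(proj(m,[P,tip()[0]]))
save('wrist','w10.png');save('side','s10.png')"
```

```text
t: 11.3
eef_pos: [0.4805, -0.128, 0.2212]
tcp_rot: [-179.9, 17.1, -171.5]
contact_force: [-0.3, -0.0, -0.8]
finger_gap: 0.131
(array([ 0.5154, -0.123 ,  0.1068]), array([ 0.2915,  0.0419, -0.9557]))
tcp [ 0.4968 -0.1257  0.1715] rel [-0.11 -0.    5.23 -0.09  0.12 -0.05]
[[314.0964 222.2153]
 [313.9545 243.9366]]
```

View pics/w10.png

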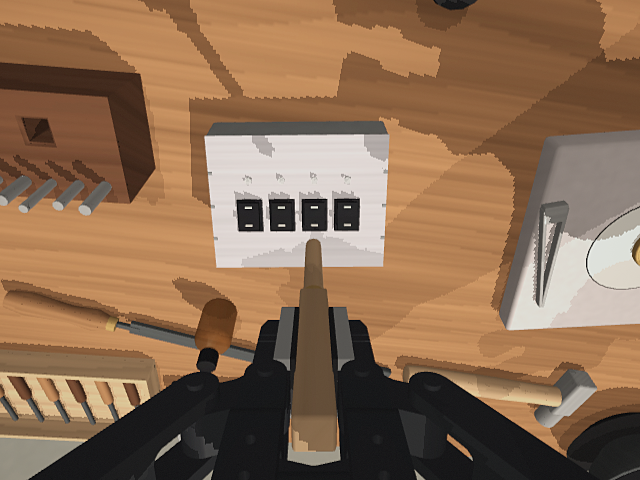

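View pics/s10.png

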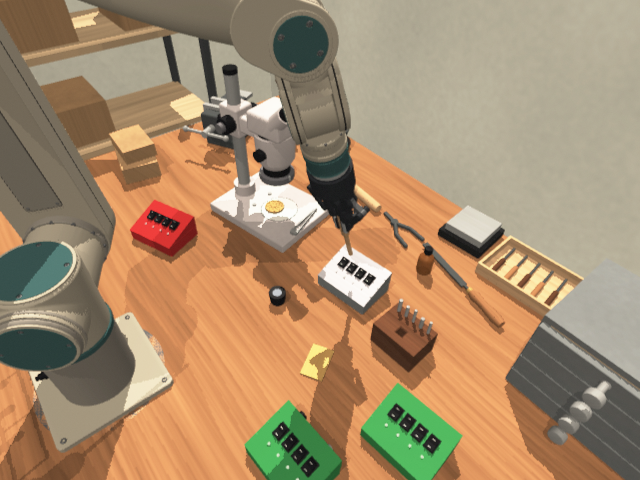

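```bash
python3 -m inch '[[0,0,1.5,0,0,0],[-0.1,0,3,0,0,0],[-0.1,0,4,0,0,0],[-0.1,0,4.3,0,0,0],[-0.1,0,4.3,0,0,0]]'
python3 -c "
from h import *
print(tip());relT([.5314,-.1205,.057],8.5,17)
save('wrist','w11.png')"
python3 -m inch '[[0,0,0.2,0,0,0],[0,0,0.4,0,0,0],[0,0,0.4,0,0,0]]'
python3 -m inch '[[0,0,0.1,0,0,0],[0,0,0.2,0,0,0],[0,0,0.2,0,0,0]]'
python3 -c "
from h import *
print(tip())"
```

```text
t: 11.9
eef_pos: [0.495, -0.1269, 0.1801]
tcp_rot: [-179.9, 17.1, -171.6]
contact_force: [0.5, -0.7, -0.9]
finger_gap: 0.134
(array([ 0.5297, -0.1219,  0.0657]), array([ 0.2906,  0.0419, -0.9559]))
tcp [ 0.4968 -0.1257  0.1715] rel [ 0.06  0.1   0.89 -0.09  0.07 -0.08]
t: 12.25
eef_pos: [0.4976, -0.127, 0.1772]
tcp_rot: [-179.9, 17.2, -171.5]
contact_force: [-0.7, 0.5, 2.2]
finger_gap: 0.131
t: 12.55
eef_pos: [0.4983, -0.1269, 0.1753]
tcp_rot: [-179.9, 17.2, -171.5]
contact_force: [0.4, -0.7, 3.3]
finger_gap: 0.131
(array([ 0.5334, -0.1219,  0.0609]), array([ 0.2929,  0.0414, -0.9552]))
```

View pics/w11.png

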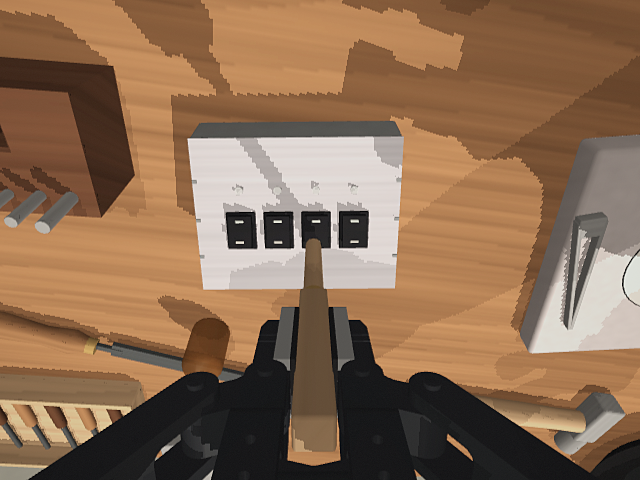

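```bash
python3 -m inch '[[0,0,0.1,0,0,0],[0,0,0.2,0,0,0],[0,0,0.2,0,0,0]]'
python3 -m inch '[[0,0,0.1,0,0,0],[0,0,0.2,0,0,0],[0,0,0.2,0,0,0]]'
python3 -c "
from h import *
print(tip())
save('wrist','w12.png')"
```

```text
t: 12.85
eef_pos: [0.4989, -0.1269, 0.1743]
tcp_rot: [-179.9, 17.2, -171.5]
contact_force: [-2.5, 0.6, 11.5]
finger_gap: 0.133
t: 13.15
eef_pos: [0.4996, -0.127, 0.1742]
tcp_rot: [-179.8, 17.2, -171.5]
contact_force: [-8.3, 1.0, 23.2]
finger_gap: 0.131
(array([ 0.5347, -0.1221,  0.0598]), array([ 0.2937,  0.0407, -0.955 ]))
```

View pics/w12.png

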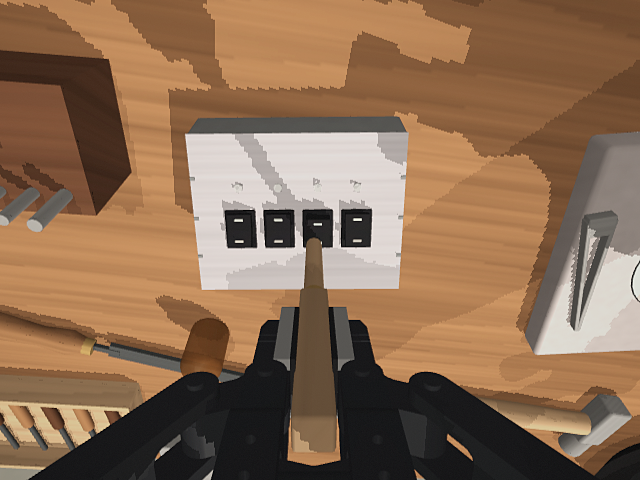

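```bash
python3 -m inch '[[0,0,-1,0,0,0],[0,0,-4,0,0,0],[0,0,-7,0,0,0],[0,0,-7,0,0,0],[0,0,-7,0,0,0],[0,0,-7,0,0,0]]'
python3 -c "
from h import *
print(tip())
im=save('wrist','w13.png')[:,:,::-1]
cv2.imwrite('pics/w13c.png',cv2.resize(im[100:300,180:420],None,fx=3.3,fy=3,interpolation=cv2.INTER_CUBIC))"
```

```text
t: 13.8
eef_pos: [0.4768, -0.1288, 0.2355]
tcp_rot: [180.0, 16.9, -171.6]
contact_force: [-0.3, 0.1, -1.1]
finger_gap: 0.131
(array([ 0.5112, -0.1236,  0.121 ]), array([ 0.2873,  0.0433, -0.9569]))
```

View pics/w13c.png

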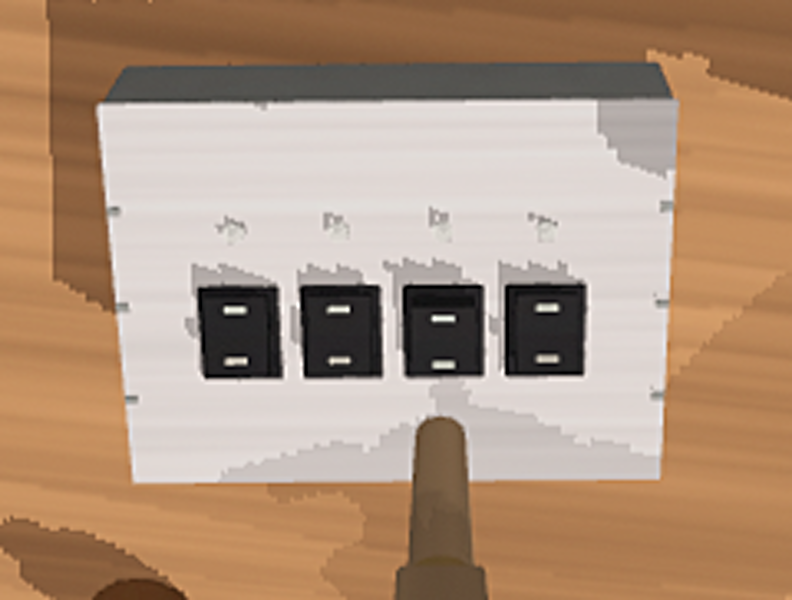

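View pics/w13.png

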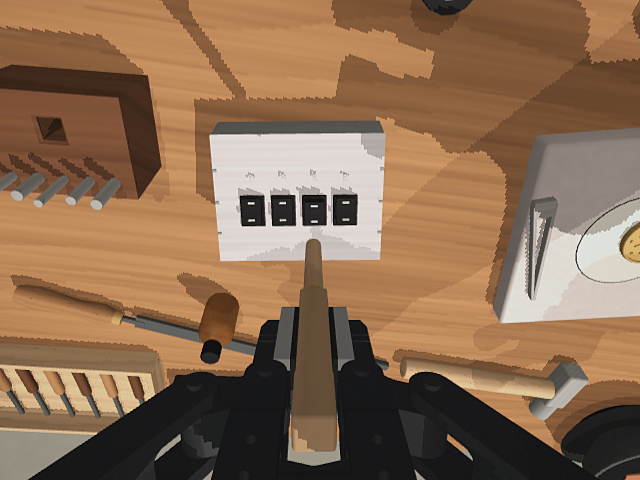

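```bash
python3 -c "
from h import *
relT([.488,-.3056,.16],4.5,0)"
```

```text
tcp [ 0.488  -0.3056  0.2797] rel [  0.13 -17.66  -4.69   0.64  16.87   3.89]
```

```bash
python3 -m inch '[[0,-2,-2,0,2,0],[0,-6,-4,0.2,8,2],[0.1,-10,-4.7,0.5,14,3.9],[0.1,-14,-4.7,0.6,16.9,3.9],[0.1,-17.7,-4.7,0.6,16.9,3.9],[0.1,-17.7,-4.7,0.6,16.9,3.9],[0.1,-17.7,-4.7,0.6,16.9,3.9],[0.1,-17.7,-4.7,0.6,16.9,3.9],[0.1,-17.7,-4.7,0.6,16.9,3.9]]'
python3 -c "
from h import *
print(tip());relT([.488,-.3056,.07],4.5,0)
m=ctrl.camera_model('wrist')
im=save('wrist','w14.png')[:,:,::-1]
print(proj(m,[[.488,-.3056,.058],tip()[0]]))
cv2.imwrite('pics/w14c.png',cv2.resize(im[150:290,240:390],None,fx=5,fy=4,interpolation=cv2.INTER_CUBIC))"
```

```text
t: 14.75
eef_pos: [0.4889, -0.3052, 0.282]
tcp_rot: [-180.0, 0.1, -175.4]
contact_force: [0.2, 0.6, 0.5]
finger_gap: 0.134
(array([ 0.4892, -0.3052,  0.1623]), array([ 0.0024, -0.0001, -1.    ]))
tcp [ 0.488  -0.3056  0.1897] rel [ 0.12 -0.03  9.23 -0.02  0.14  0.07]
[[313.3474 203.1539]
 [313.4901 244.4749]]
```

View pics/w14c.png

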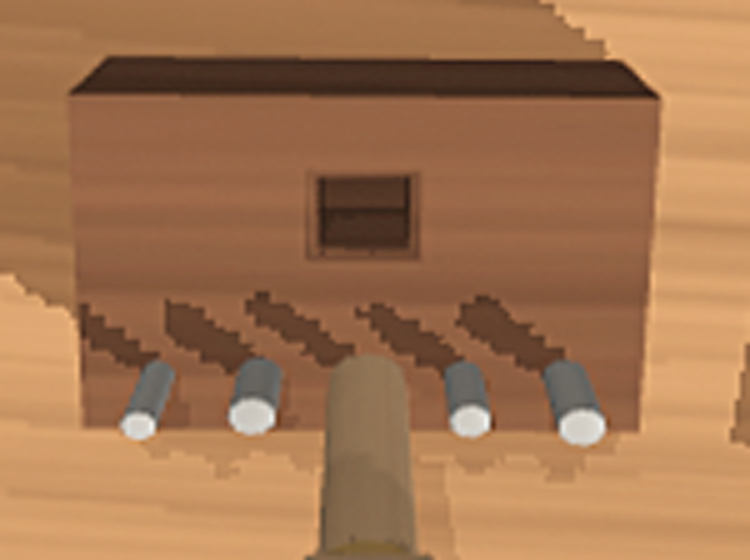

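```bash
python3 -m inch '[[0.1,-0.1,3,0,0,0],[0.1,-0.1,6,0,0,0],[0.1,-0.1,8.5,0,0,0],[0.1,-0.1,9.2,0,0,0],[0.1,-0.1,9.2,0,0,0],[0.1,-0.1,9.2,0,0,0]]'
python3 -c "
from h import *
print(tip());relT([.488,-.3064,.016],4.5,0)
im=save('wrist','w15.png')[:,:,::-1]
cv2.imwrite('pics/w15c.png',cv2.resize(im[170:330,230:400],None,fx=4.5,fy=3.7,interpolation=cv2.INTER_CUBIC))
im=save('side','s15.png')[:,:,::-1]
cv2.imwrite('pics/s15c.png',cv2.resize(im[270:390,340:470],None,fx=5,fy=4.5,interpolation=cv2.INTER_CUBIC))"
```

```text
t: 15.4
eef_pos: [0.4896, -0.308, 0.1919]
tcp_rot: [-179.8, 0.3, -175.5]
contact_force: [0.2, -0.2, -0.6]
finger_gap: 0.126
(array([ 0.4902, -0.3083,  0.0722]), array([ 0.0051, -0.0025, -1.    ]))
tcp [ 0.488  -0.3064  0.1357] rel [ 0.17  0.19  5.62 -0.17  0.28  0.02]
```

View pics/w15c.png

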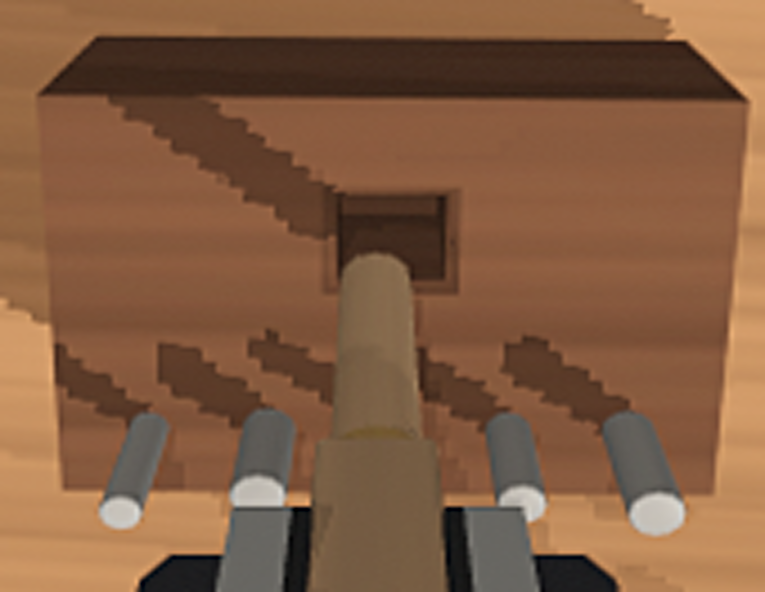

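View pics/s15c.png

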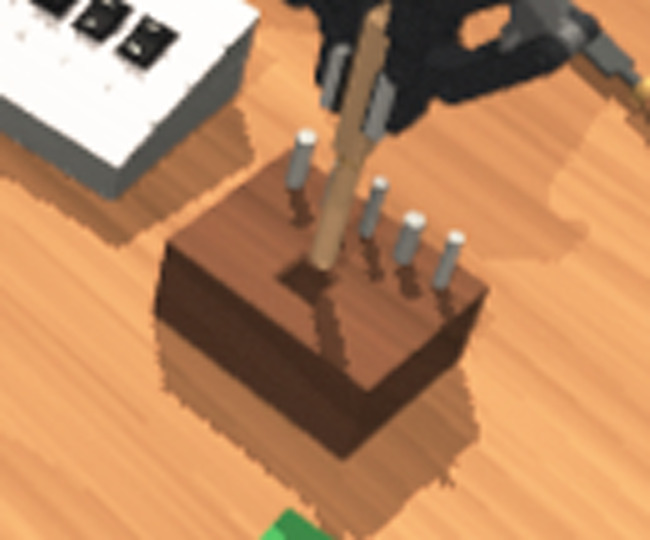

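```bash
python3 -m inch '[[0.1,0.1,0,0,0,0],[0.17,0.2,0,0,0.2,0],[0.17,0.2,0,0,0.2,0],[0.17,0.2,0,0,0.2,0]]'
python3 -c "
from h import *
print(tip());relT([.488,-.3060,.016],4.5,0)
m=ctrl.camera_model('wrist')
im=save('wrist','w16.png')[:,:,::-1]
print(proj(m,[[.488,-.3060,.058],tip()[0]]))
cv2.imwrite('pics/w16c.png',cv2.resize(im[170:330,230:400],None,fx=4.5,fy=3.7,interpolation=cv2.INTER_CUBIC))"
```

```text
t: 15.9
eef_pos: [0.487, -0.3059, 0.1906]
tcp_rot: [-179.9, -0.0, -175.5]
contact_force: [-0.4, 0.3, 0.4]
finger_gap: 0.131
(array([ 0.487 , -0.3061,  0.0709]), array([ 0.    , -0.0016, -1.    ]))
tcp [ 0.488  -0.306   0.1357] rel [-0.1  -0.01  5.49 -0.09 -0.01  0.  ]
[[313.8651 239.0135]
 [313.7967 243.8621]]
```

View pics/w16c.png

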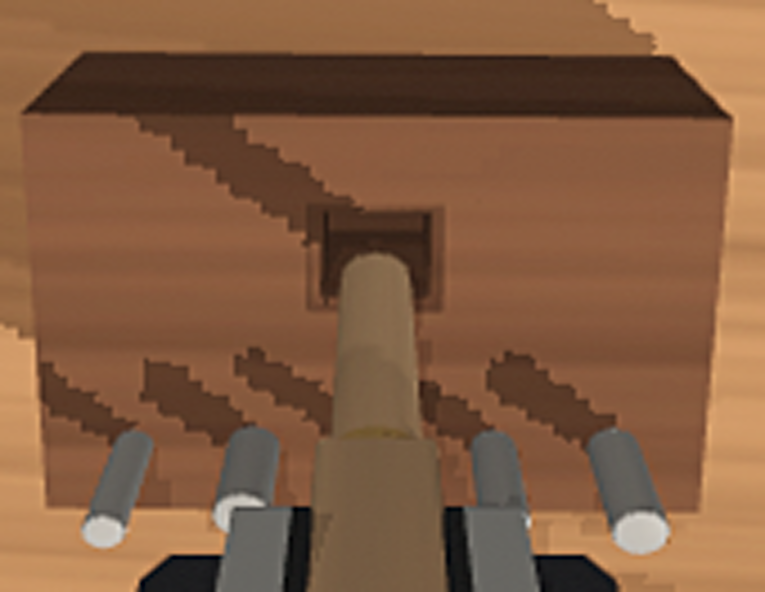

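```bash
python3 -m inch '[[-0.08,0,0.5,0,0,0],[-0.08,0,1,0,0,0],[-0.08,0,1.5,0,0,0],[-0.08,0,2,0,0,0],[-0.08,0,2.5,0,0,0]]'
python3 -m inch '[[0,0,0.6,0,0,0],[0,0,1.2,0,0,0],[0,0,1.8,0,0,0],[0,0,2.3,0,0,0],[0,0,2.7,0,0,0],[0,0,2.7,0,0,0],[0,0,2.7,0,0,0]]'
python3 -c "
from h import *
print(tip())
save('wrist','w17.png')"
```

```text
t: 16.45
eef_pos: [0.4876, -0.3057, 0.1646]
tcp_rot: [-179.9, -0.0, -175.5]
contact_force: [-0.3, -0.1, -1.1]
finger_gap: 0.13
t: 17.15
eef_pos: [0.4878, -0.3059, 0.1384]
tcp_rot: [-179.9, -0.0, -175.5]
contact_force: [-0.0, 0.5, -1.4]
finger_gap: 0.128
(array([ 0.4878, -0.3061,  0.0187]), array([-0.0002, -0.0014, -1.    ]))
```

View pics/w17.png

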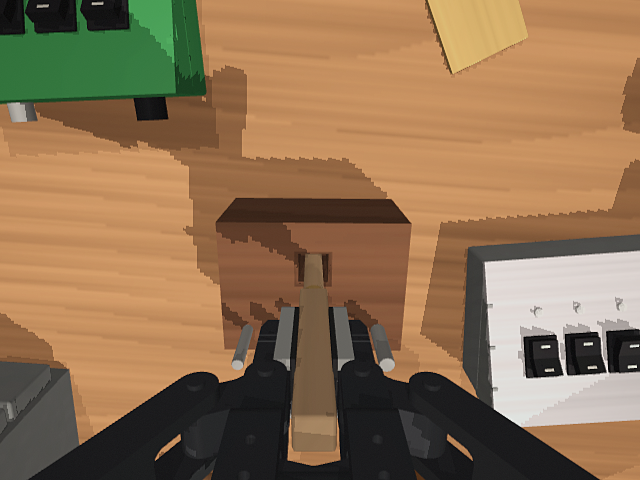

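```bash
python3 -m inch '[[0,0,0.2,0,0,0],[0,0,0.2,0,0,0],[0,0,0.2,0,0,0]]'
python3 -m inch '[[0,0,0,0,0,0],[0,0,0,0,0,0],[0,0,0,0,0,0],[0,0,0,0,0,0],[0,0,0,0,0,0],[0,0,0,0,0,0],[0,0,0,0,0,0],[0,0,0,0,0,0]]' 1
python3 -m inch '[[0,0,-1,0,0,0],[0,0,-3,0,0,0],[0,0,-7,0,0,0],[0,0,-11,0,0,0],[0,0,-15,0,0,0],[0,0,-17,0,0,0],[0,0,-17,0,0,0],[0,0,-17,0,0,0],[0,0,-17,0,0,0]]'
python3 -c "
from h import *
save('wrist','w18.png');save('side','s18.png');im=save('top','t18.png')[:,:,::-1]
m=ctrl.camera_model('wrist');print(proj(m,[[.4878,-.306,.17]]))"
```

```text
t: 17.5
eef_pos: [0.4878, -0.3059, 0.1364]
tcp_rot: [-179.9, -0.0, -175.5]
contact_force: [-0.1, 0.6, -0.7]
finger_gap: 0.13
t: 18.3
eef_pos: [0.4878, -0.3059, 0.1364]
tcp_rot: [-179.9, -0.0, -175.5]
contact_force: [-0.2, -0.3, -0.2]
finger_gap: 1.003
t: 19.2
eef_pos: [0.487, -0.3051, 0.3047]
tcp_rot: [180.0, -0.1, -175.5]
contact_force: [0.4, -0.7, -0.1]
finger_gap: 1.002
[[312.1107 238.1744]]
```

View pics/w18.png

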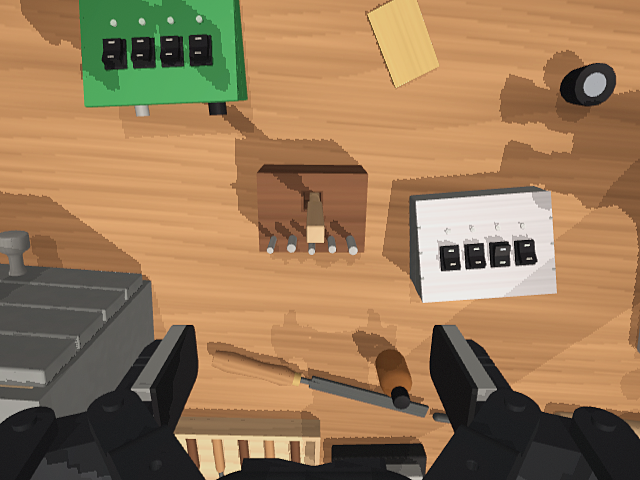

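View pics/s18.png

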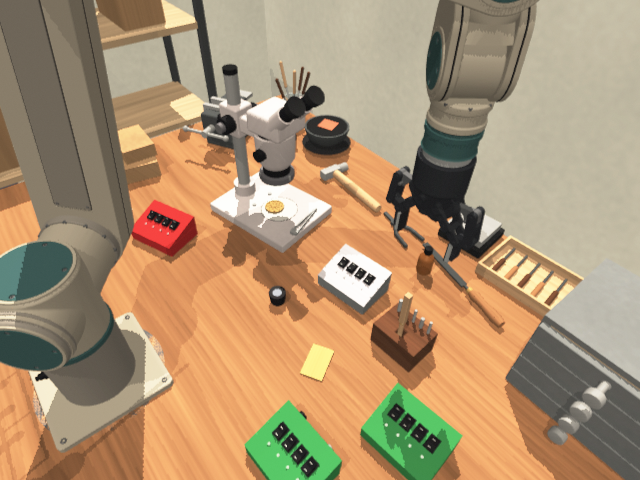

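```bash
python3 -c "
import cv2
t=cv2.imread('pics/w18.png');cv2.imwrite('pics/w18c.png',cv2.resize(t[155:305,250:570],None,fx=2.5,fy=2.5,interpolation=cv2.INTER_CUBIC))"
```

```text
(no output)
```

View pics/w18c.png

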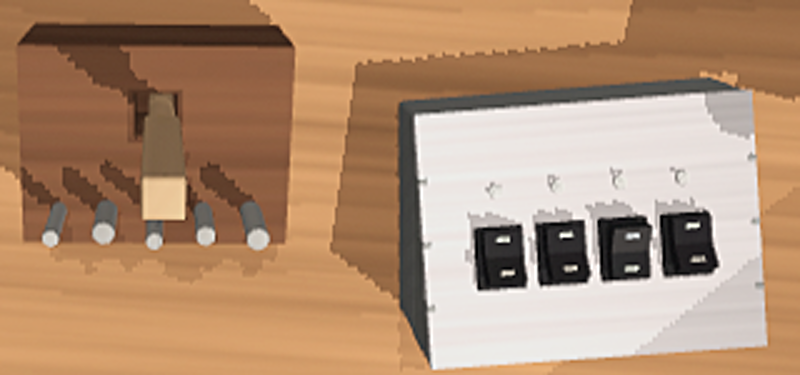

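The stick stands in its hole, clear of the gripper, at crop (160,160). Rocker 2 at (625,248) has flipped, and the other three look unchanged.

```bash
python3 -c "
from h import *
print(ctrl.close_job())"
```

```text
the job is handed in; nothing more can be done
None
```

I carried out all the steps and handed the job in at about 19.4 s of the 54 s allowed. No verdict is reported on hand-in.

- **Medal:** I pushed it over with the tilted stick only. The pictures show it lying flat with the relief face up, about 15 mm from the stage centre (limit 40 mm). No clear contact force showed in the readings after the push.
- **Rocker:** I pressed the second rocker from the left to its stop. The force reached about 23 N vertically, more than the roughly 4 N needed. The wrist pictures show it flipped and the other three unchanged.
- **Stick:** It is back in its hole and released. The tip was about 17 mm above the bench, roughly 2 mm above the hole's floor, just before I let go. It now leans very slightly in the hole.
- **Surroundings:** In the last side picture the bystanders look unmoved, and the gripper is clear above the block. I took a last top picture but did not look at it.

Two readings disagreed along the way. Positions measured while the arm was still settling were 2–4 mm off, so I measured the hole again with the arm still before inserting the stick. On the approach to the medal, joint 3 came to within 0.04° of its limit, but its reading stayed within range.

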